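# Seat a filter slider against the hidden stop of its housing

## Robot

A 7-joint arm with a two-finger parallel gripper is mounted at the origin on a cart in front of the work surface, level with it; the furniture and walls round the work are solid. World frame = base frame: x ahead of the robot, y to its left, z up, the work surface at z = 0. Lengths are in m, angles in rad, forces in N, time in s.
With the tool pointing down it reaches from about 0.4 to 0.75 m from the base axis. Payload 19.5 kg.
Tool frame: the origin (TCP) lies between the finger pads; the fingertips stand 8 mm ahead of it and the grasp point (between the pads) lies 11 mm behind it; z points along the fingers, y is the line along which they close (so a half turn about z gives the same grasp; the last joint's range is limited). The gripper opens to 85 mm and grips with 20 to 120 N. Pads are 22 mm wide; open, the fingers measure 114 mm over their backs; the gripper's body (76 mm by 85 mm) begins 54 mm behind the grasp point. The pads swing forward as they close: fully open they stand 13 mm farther back than shut.
Start: joints at [-1.382, 0.707, -0.028, 1.485, 0.022, 0.951, -0.075], TCP at [0.132, 0.56, 0.239] pointing down, gripper open.
Joint ranges: [-2.71, 2.71], [-0.32, 2.16], [-1.57, 1.52], [0, 2.45], [-1.46, 4.6], [0, 2.02], [-2.83, 2.83]. Speed limits (rad/s): [1.89, 1.89, 2.57, 2.57, 3.01, 3.01, 3.01].

## Interface

Orientations are given as a unit quaternion [x, y, z, w].
In Python, from workcell import reach, move_linear, move_j, gripper_open, gripper_close, wait, solve_ik, get_image, camera_info, Unreachable, finish_job, current_t, current_joints, current_qd, current_tau, current_ee_pos, current_ee_rot, current_ft_force, current_ft_torque, current_opening, current_grasp_force gives the robot as it stands. The module is installed in compiled form; this text tells all that it offers. Calls block until the motion is done:
- reach(position, orientation): joint-space move of the TCP to a pose.
- move_linear(position, velocity=0.15, ori=None): straight line of the TCP; ori=None keeps the orientation; velocity is the mean speed in m/s.
- move_j(angles): joint-space move.
- gripper_open() and gripper_close(squeeze=None): open the fingers fully, or close them until they stop; squeeze is the grip in N (None keeps the last).
- wait(seconds).
- solve_ik(position, orientation): joint angles nearest the present ones, or None.
- get_image(name): name is "scene" or "top" or "wrist"; returns the picture (400x640x3 uint8, blue, green, red); there is no depth.
- camera_info(name): a dict with "K" (3x3 intrinsics, pixels), "xyz" and "attitude" of the camera in the world. Camera axes: x right, y down, z forward; pixel columns grow to the right and rows downward; lengths in m; the calibration is good to about 2 mm. A picture is of the moment at which its call begins: read the wrist's pose just before it. camera_info takes no time and is no camera call; for the wrist camera it gives the pose at the moment of the call.
A pose or a line that the arm cannot do raises Unreachable and nothing moves.
- finish_job(): hands the job in; it is judged then, once.
Readings, each from a call of its own:
- current_t(): time.
- current_joints(): joint angles.
- current_qd(): joint speeds.
- current_tau(): joint torques, N m.
- current_ee_pos(): TCP position.
- current_ee_rot(): TCP orientation.
- current_ft_force(): force on the tool from outside, world axes, zero at the start.
- current_ft_torque(): the same for the moment, N m.
- current_opening(): finger opening in m.
- current_grasp_force(): force on a finger pad.
Only numpy, scipy, OpenCV 4.12 (cv2) and the standard library are available. Lean on these libraries where they do the work, as an engineer would, in place of code of your own. Each camera call takes 0.05 s, during which the arm holds its last target. There are 200 camera calls.

## Task

Pick up the filter slider by its blue grip and slide it nose first into the slot of the grey filter housing, until you feel it come up firmly against the sprung stop hidden inside. Be gentle: never jam or ram it. Leave it there, against the stop, let go, and do not disturb the things standing around.

Things in the scene. Friction and masses are not known exactly. Their poses are not given: they have to be found in the camera images.
- slider: Loose filter slider, 118 mm long, 90 g (varies). Origin: under the centre of its blue grip; x to the nose, z up. Blue grip: x -13 to 13, 14 mm wide, 36 tall. Dark collar plate: x 13 to 17, 34 wide, 24 tall. Aluminium bar with two round filters: x 17 to 105, 16 wide, z 0 to 10. Grip, collar and bar share one flat underside, z = 0, which lies on the desk at the start.
- slider_nose (a point): Centre of the flat front end of the slider's bar: at (105, 0, 5) mm in the slider's frame.
- housing: Grey filter housing, round lens on top, fixed to the desk, 100 x 60 x 44 mm (48 at the lens), brass screw behind, dark bezel in front (x -58 to -50). Origin: centre of its underside; z up, x the way the slider goes in (mouth at -x, roughly towards the robot). Slot straight along x, centred on y = 0, 18.5 mm wide, 12.5 high, floor at z = 14. When home, the collar stays 8 mm or more clear of the bezel.
- slot_mouth (a point): Middle of the slot floor's level in the bezel's front plane: at (-58, 0, 14) mm in the housing's frame. In the 8 mm bezel the mouth narrows by 4 mm on every side (bevel) to the parallel slot, which begins at x = -50.
- slot_line (a point): Point on the slot's centre line, at (-12, 0, 20.25) mm in the housing's frame. The hidden stop lies here or up to 34 mm deeper, set differently each time. It is a sprung pad: about 3 N per mm and strong damping (200 N per m/s), 4 mm travel, then rigid; when let go it pushes back slowly. More than 18 N between slider and housing, stop included, counts as jammed.
- canister: Black and clear lens canister, 39 mm across, 66 mm tall, standing beside the housing; origin under its centre. Leave it alone.
- oil_bottle: Small brown bottle with black cap, 25 mm across, 56 mm tall, standing on the other side of the housing; origin under its centre. Leave it alone.
- dish: Shallow round dish, 67 mm across, 15 mm high, on the desk; origin under its centre. Leave it alone.
Not all that is in view belongs to the job. What is shaped like the slider but pink or red is not meant.

How it is judged:
By the outcome, as a careful person would: the job done as asked, in the order asked, and still so for the second after the job is handed in, with the robot touching nothing.
It also fails if it takes over 64 s, if anything falls off the work surface, if the arm or the gripper's body presses on something with over 40 N, if the wrist force passes 120 N, or if a joint passes its speed limit or range.

## Working session

There is one attempt and no reset: what is moved stays moved. The work goes in short steps, each a Python script; the robot and the scene stay as the last script left them, time stands still between calls to the robot, and variables do not carry over. Pictures are saved under pics/ and viewed, at most 10 in all, crops included, and the job is handed in when it is done.

```bash
mkdir -p pics; python3 - <<'E'
from workcell import *
import cv2,numpy as np
for n in("scene","top","wrist"):
    c=camera_info(n);im=get_image(n);cv2.imwrite(f"pics/{n}0.png",im);print(n,np.round(c["K"],1).tolist(),c["xyz"],c["attitude"])
print(current_t(),current_ee_pos(),current_ee_rot())
E
```

```text
scene [[505.2, 0.0, 323.1], [0.0, 505.2, 206.6], [0.0, 0.0, 1.0]] [ 0.0387924  -0.83322368  0.65819262] [ 0.84260641 -0.31058489  0.14874783 -0.41403569]
top [[515.6, 0.0, 319.8], [0.0, 515.6, 205.8], [0.0, 0.0, 1.0]] [ 0.36455295 -0.23944257  1.20994682] [-0.70052871  0.7107263  -0.05329415  0.03588005]
wrist [[307.7, 0.0, 320.0], [0.0, 307.7, 202.1], [0.0, 0.0, 1.0]] [0.06412043 0.57521276 0.3720029 ] [0.77590711 0.61527034 0.08584068 0.10973577]
0.15 [0.13150519 0.55955518 0.23896352] [ 1.15163838e-01  9.93346421e-01 -4.21428738e-04 -4.09794298e-05]
```

View pics/top0.png

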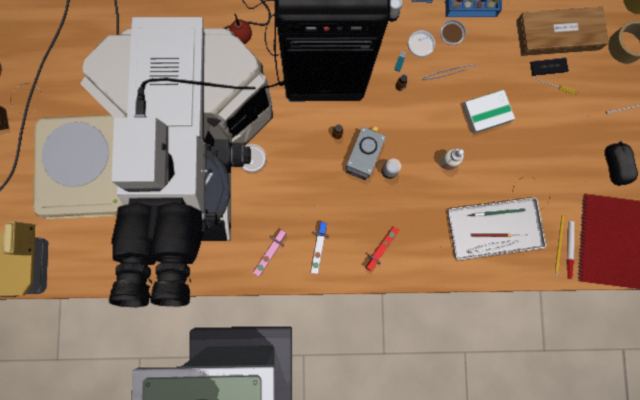

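View pics/scene0.png

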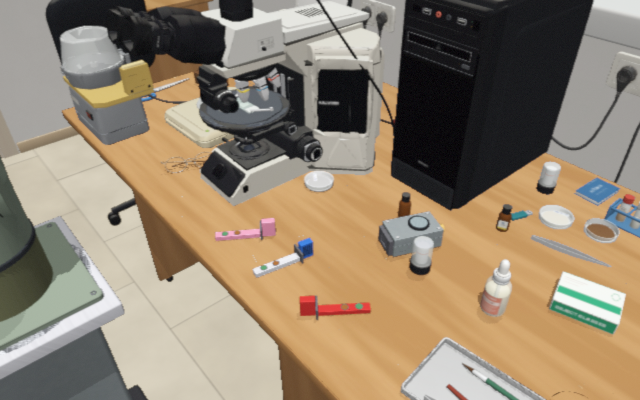

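Top view: the white slider with the blue grip is at (321,229), with its nose at (317,272) towards the robot. The pink one at (270,252) and the red one at (382,250) are decoys. The housing is at (366,152) with its brass screw at (375,128), so the mouth is at about (357,174). The canister is at (391,168), the oil bottle at (337,131) and the dish at (253,158). I choose the white slider because it is the only one with a blue grip and an aluminium bar, and I'll confirm that in a crop.

```bash
cat > h.py <<'E'
from workcell import *
import cv2,numpy as np
from scipy.spatial.transform import Rotation as R
def pix2w(c,uv,z):
    d=R.from_quat(c["attitude"]).apply(np.linalg.solve(c["K"],[uv[0],uv[1],1.]));o=np.array(c["xyz"])
    return o+d*(z-o[2])/d[2]
def w2pix(c,p):
    q=c["K"]@R.from_quat(c["attitude"]).inv().apply(np.array(p)-c["xyz"]);return q[:2]/q[2]
def down(yaw):  # tool pointing down, tool x axis along yaw
    return (R.from_euler('z',yaw)*R.from_euler('x',np.pi)).as_quat()
E
python3 - <<'E'
from h import *
c=camera_info("top")
for n,uv,z in[("grip",(321,229),.036),("nose",(317,272),.01),("screw",(375,128),.03),("mouthtop",(357,174),.044),("lens",(368,146),.048),("can",(391,166),.066),("oil",(337,130),.056),("dish",(253,158),.015),("scopeEdge",(230,240),0),("PC",(330,95),0.0),("bottle",(455,155),.05),("deskedge",(320,295),0)]:
    print(n,pix2w(c,uv,z).round(3))
w=camera_info("wrist");T=R.from_quat(current_ee_rot())
print("cam in tool",T.inv().apply(w["xyz"]-np.array(current_ee_pos())).round(4),(T.inv()*R.from_quat(w["attitude"])).as_matrix().round(3).tolist())
print("tool yaw",T.as_matrix().round(3).tolist())
for yaw in np.arange(-180,181,30):
    print(yaw,[ (lambda s: None if s is None else np.round(s,2).tolist())(solve_ik(p,down(np.radians(yaw)))) for p in([.45,-.24,.2],[.5,-.19,.1])])
im=cv2.imread("pics/top0.png")[90:290,230:430];cv2.imwrite("pics/crop1.png",cv2.resize(im,(600,600),interpolation=cv2.INTER_CUBIC))
E
```

```text
grip [ 0.46  -0.271  0.036]
nose [ 0.363 -0.261  0.01 ]
screw [ 0.697 -0.403  0.03 ]
mouthtop [ 0.585 -0.356  0.044]
lens [ 0.65  -0.383  0.048]
can [ 0.598 -0.432  0.066]
oil [ 0.686 -0.311  0.056]
dish [ 0.632 -0.114  0.015]
scopeEdge [ 0.44  -0.059  0.   ]
PC [ 0.789 -0.3    0.   ]
bottle [ 0.626 -0.584  0.05 ]
deskedge [ 0.31  -0.268  0.   ]
cam in tool [ 0.0692 -0.0003 -0.1331] [[0.001, -0.961, -0.276], [1.0, 0.001, -0.001], [0.001, -0.276, 0.961]]
tool yaw [[-0.973, 0.229, -0.0], [0.229, 0.973, -0.001], [-0.0, -0.001, -1.0]]
-180 [[0.69, 0.7, -0.48, 1.77, 0.43, 0.79, 1.56], [0.56, 0.89, -0.49, 1.77, 0.65, 0.65, 1.26]]
-150 [[0.76, 0.72, -0.61, 1.76, 0.54, 0.83, 1.99], [0.59, 0.9, -0.56, 1.77, 0.72, 0.68, 1.72]]
-120 [[0.81, 0.74, -0.72, 1.76, 0.62, 0.88, 2.43], [0.6, 0.91, -0.57, 1.77, 0.73, 0.69, 2.24]]
-90 [[0.9, 0.8, -0.91, 1.76, 0.75, 0.97, 2.82], [0.6, 0.91, -0.57, 1.77, 0.73, 0.69, 2.76]]
-60 [[-0.07, 0.91, 1.08, 1.79, -0.94, 1.05, -1.24], [-0.16, 1.13, 1.07, 1.79, -1.19, 1.03, -1.21]]
-30 [[-0.07, 0.91, 1.08, 1.79, -0.94, 1.05, -0.72], [-0.16, 1.13, 1.07, 1.79, -1.19, 1.03, -0.68]]
0 [[0.16, 0.72, 0.51, 1.78, -0.49, 0.76, -0.65], [0.1, 0.9, 0.39, 1.79, -0.57, 0.57, -0.72]]
30 [[0.25, 0.69, 0.32, 1.78, -0.31, 0.72, -0.31], [0.18, 0.87, 0.24, 1.78, -0.36, 0.53, -0.4]]
60 [[0.34, 0.67, 0.15, 1.78, -0.14, 0.7, 0.05], [0.25, 0.86, 0.09, 1.78, -0.14, 0.51, -0.08]]
90 [[0.44, 0.67, -0.02, 1.77, 0.02, 0.7, 0.41], [0.33, 0.85, -0.05, 1.78, 0.08, 0.51, 0.23]]
120 [[0.53, 0.67, -0.18, 1.77, 0.17, 0.72, 0.78], [0.41, 0.86, -0.2, 1.78, 0.3, 0.54, 0.54]]
150 [[0.62, 0.68, -0.34, 1.77, 0.31, 0.75, 1.16], [0.49, 0.87, -0.36, 1.77, 0.5, 0.59, 0.87]]
180 [[0.69, 0.7, -0.48, 1.77, 0.43, 0.79, 1.56], [0.56, 0.89, -0.49, 1.77, 0.65, 0.65, 1.26]]
```

View pics/crop1.png

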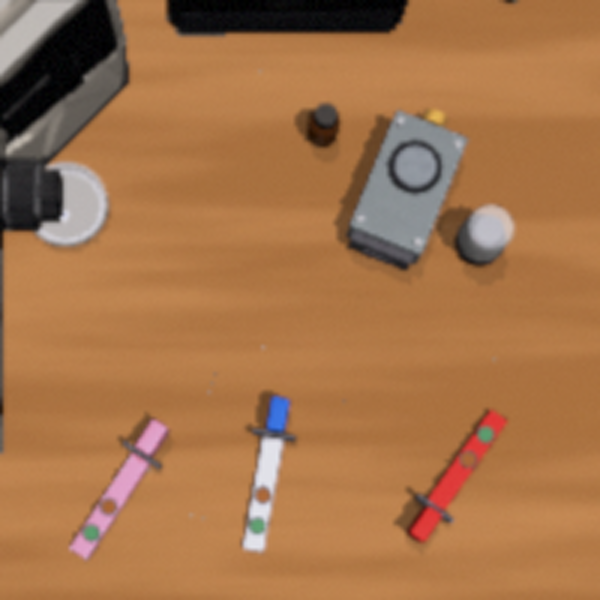

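The crop confirms it: blue grip at (278,413), white bar running down to (255,548). The pink and red ones are rejected. I'll tuck the arm to clear the microscope, swing across, and look at the slider from the wrist.

```bash
python3 - <<'E'
from h import *
move_j([-1.382,-.25,-.028,1.95,.022,1.44,-.075]);print(current_t(),np.round(current_ee_pos(),3))
move_j([.5,-.25,-.028,1.95,.022,1.44,1.2]);print(current_t(),np.round(current_ee_pos(),3))
reach([.43,-.27,.2],down(np.radians(174)));print(current_t(),np.round(current_ee_pos(),3),np.round(current_joints(),2),current_ft_force())
wait(.2)
c=camera_info("wrist");im=get_image("wrist");cv2.imwrite("pics/w1.png",im)
np.save("w1.npy",c,allow_pickle=True)
hsv=cv2.cvtColor(im,cv2.COLOR_BGR2HSV)
m=cv2.inRange(hsv,(105,130,60),(130,255,255));n,l,s,ce=cv2.connectedComponentsWithStats(m);print(s[1:][s[1:,4]>50],ce[1:][s[1:,4]>50])
E
```

```text
1.9 [0.063 0.151 0.479]
4.5417 [ 0.125 -0.106  0.48 ]
6.175 [ 0.43  -0.27   0.201] [ 0.48  0.66  0.03  1.78 -0.03  0.7   2.  ] [0.29314216 0.33926675 0.30194211]
[[314 205  12  23 129]] [[319.75968992 215.05426357]]
```

View pics/w1.png

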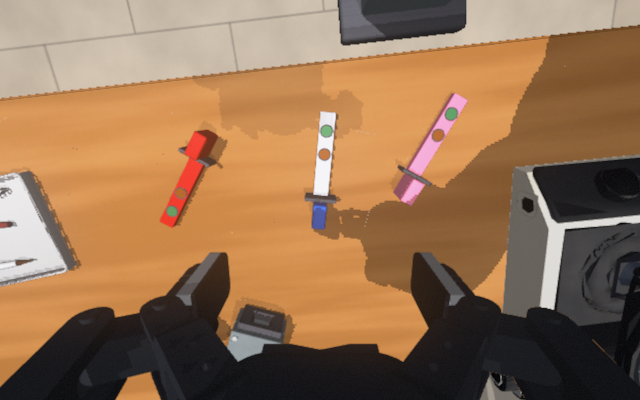

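Wrist view: blue grip at (319,215), bar from there up to the nose at (328,113). The slider sits between the red and pink decoys, and the housing mouth is at (262,315). Next I measure the bar axis and grip position.

```bash
python3 - <<'E'
from h import *
c=np.load("w1.npy",allow_pickle=True).item();im=cv2.imread("pics/w1.png")
hsv=cv2.cvtColor(im,cv2.COLOR_BGR2HSV)
roi=np.zeros(im.shape[:2],np.uint8);roi[100:200,300:345]=255
m=cv2.inRange(hsv,(0,0,190),(180,45,255))&roi
m=cv2.morphologyEx(m,cv2.MORPH_CLOSE,np.ones((13,13)))
cn=max(cv2.findContours(m,0,1)[0],key=cv2.contourArea);box=cv2.boxPoints(cv2.minAreaRect(cn))
W=np.array([pix2w(c,p,.010) for p in box]);print(box.round(1).tolist(),W.round(4).tolist())
W=W[np.argsort(W[:,0])];nose=W[:2].mean(0);back=W[2:].mean(0);d=(nose-back)[:2];L=np.linalg.norm(d);u=d/L
print("bar len",L,"width",np.linalg.norm(W[0]-W[1]),"yaw",np.degrees(np.arctan2(u[1],u[0])),"nose",nose)
# grip top outline; top face rows found by brightness
b=cv2.inRange(hsv,(105,130,60),(130,255,255));ys,xs=np.nonzero(b)
for r in range(ys.min(),ys.max()+1): k=xs[ys==r];print(r,k.min(),k.max(),im[r,k].mean(0).round(),end="; ")
print("\norigin via nose",nose[:2]-.105*u)
for r in(.0,.036):
    p=np.r_[nose[:2]-.105*u,r];print("proj origin z",r,w2pix(c,p), [w2pix(c,np.r_[p[:2]+s*u,r]).round(1) for s in(-.013,.013)])
E
```

```text
[[312.1000061035156, 194.10000610351562], [320.1000061035156, 110.9000015258789], [335.6000061035156, 112.4000015258789], [327.70001220703125, 195.5]] [[0.4438, -0.2807, 0.01], [0.3585, -0.2632, 0.01], [0.3616, -0.2477, 0.01], [0.4472, -0.2641, 0.01]]
bar len 0.08712146666037764 width 0.015794745494517752 yaw 168.7554009288658 nose [ 0.36006249 -0.25542357  0.01      ]
205 315 316 [164.  89.  80.]; 206 314 325 [201. 105.  81.]; 207 314 325 [221. 117.  85.]; 208 314 325 [221. 120.  86.]; 209 314 325 [216. 115.  86.]; 210 314 325 [181. 100.  81.]; 211 314 325 [171.  95.  80.]; 212 319 323 [164.  93.  80.]; 213 318 323 [164.  92.  80.]; 214 315 323 [162.  91.  79.]; 215 317 323 [163.  92.  79.]; 216 318 323 [163.  91.  80.]; 217 318 322 [163.  92.  80.]; 218 319 323 [163.  91.  79.]; 219 320 323 [162.  91.  79.]; 220 318 323 [162.  92.  79.]; 221 314 322 [162.  91.  79.]; 222 317 323 [161.  90.  78.]; 223 314 323 [161.  90.  79.]; 224 317 321 [161.  90.  78.]; 225 315 322 [160.  90.  78.]; 226 314 322 [161.  90.  78.]; 227 318 322 [161.  90.  78.]; 
origin via nose [ 0.46304687 -0.27589835]
proj origin z 0.0 [318.494516   207.74407853] [array([317.5, 218.5]), array([319.5, 196.7])]
proj origin z 0.036 [318.29136778 218.11006291] [array([317.2, 230. ]), array([319.5, 206. ])]
```

The bar measures 87 x 15.8 mm, which matches the slider. Its yaw is 168.8° and the grip origin is (0.463, -0.276). Before grasping I'll look at the housing close up, at roughly the insertion yaw.

```bash
python3 - <<'E'
from h import *
reach([.566,-.348,.13],down(np.radians(-23)));wait(.2);print(current_t(),np.round(current_ee_pos(),4),np.round(current_joints(),2))
c=camera_info("wrist");im=get_image("wrist");cv2.imwrite("pics/w2.png",im);np.save("w2.npy",c,allow_pickle=True)
E
```

```text
8.9917 [ 0.5659 -0.3481  0.1301] [ 0.11  1.29  1.3   1.25 -1.21  1.41 -0.67]
```

View pics/w2.png

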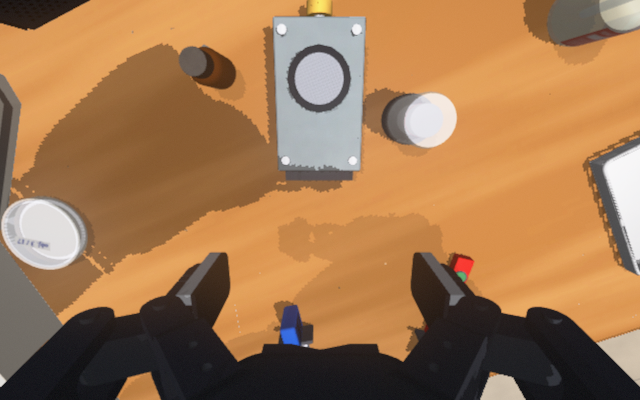

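Wrist view 2: the housing's top face has corners at about (274,16), (365,16), (360,170) and (279,170). The bezel is at rows 170–180 around column 319. The canister is at (420,120), the oil bottle at (205,66) and the dish at (43,233). The mouth is clear.

```bash
python3 - <<'E'
from h import *
c=np.load("w2.npy",allow_pickle=True).item();im=cv2.imread("pics/w2.png")
hsv=cv2.cvtColor(im,cv2.COLOR_BGR2HSV)
m=cv2.inRange(hsv,(0,0,90),(180,70,255));roi=np.zeros_like(m);roi[5:185,262:375]=255;m&=roi
m=cv2.morphologyEx(m,cv2.MORPH_OPEN,np.ones((5,5)))
cn=max(cv2.findContours(m,0,1)[0],key=cv2.contourArea)
W=np.array([pix2w(c,p[0],.044)[:2] for p in cn])
(ce,sz,_)=r=cv2.minAreaRect((W*1e4).astype(np.float32));print(np.array(ce)/1e4,np.array(sz)/1e4);b=cv2.boxPoints(r)/1e4;print(b.round(4).tolist())
# line fits of long edges, rows 30..155
f=cv2.morphologyEx(m,cv2.MORPH_CLOSE,np.ones((61,61)))
E=[]
for side in(0,1):
    P=[];
    for row in range(25,160):
        k=np.nonzero(m[row])[0];P.append(pix2w(c,(k[0]-.5 if side==0 else k[-1]+.5,row),.044)[:2])
    P=np.array(P,np.float32);vx,vy,x0,y0=cv2.fitLine(P,cv2.DIST_HUBER,0,.0005,.01).ravel();s=np.sign(vx)
    print("edge",side,np.degrees(np.arctan2(s*vy,s*vx)),x0,y0,"cols",np.nonzero(m[30])[0][[0,-1]],np.nonzero(m[150])[0][[0,-1]]);E.append((s*vx,s*vy,x0,y0))
u=np.mean([e[:2] for e in E],0);u/=np.linalg.norm(u);n=np.array([-u[1],u[0]])
offs=[n@np.array(e[2:]) for e in E];print("yaw",np.degrees(np.arctan2(u[1],u[0])),"width",offs[0]-offs[1],"n-offset",np.mean(offs))
col=m[:,300:340].mean(1);rows=np.nonzero(col>128)[0];print("rows",rows[0],rows[-1])
lo,hi=[u@pix2w(c,(319,r),.044)[:2] for r in(rows[-1]+.5,rows[0]-.5)];print("u range",lo,hi,"len",hi-lo)
for row in range(164,186,2): print(row,im[row,319],end=" ")
np.save("hs.npy",np.r_[u,np.mean(offs),(lo+hi)/2])
print("\ncentre",u*(lo+hi)/2+n*np.mean(offs))
for nm,uv,z in[("can",(431,119),.066),("oil",(191,61),.056)]:
    p=pix2w(c,uv,z)[:2];print(nm,"housing-frame",u@p-(lo+hi)/2,n@p-np.mean(offs))
E
```

```text
[ 0.63840254 -0.37830315] [0.05951002 0.10595962]
[[0.578000009059906, -0.38499999046325684], [0.675599992275238, -0.42640000581741333], [0.6988000273704529, -0.3716000020503998], [0.6011999845504761, -0.3301999866962433]]
edge 0 -23.081095 0.65531653 -0.3531984 cols [273 365] [277 360]
edge 1 -22.934944 0.63216627 -0.40783864 cols [273 365] [277 360]
yaw -23.008022 width 0.05934213 n-offset -0.09863558
rows 16 179
u range 0.6821315405529849 0.7876230799644024 len 0.10549153941141753
164 [189 186 180] 166 [167 164 159] 168 [120 117 119] 170 [ 98  98 101] 172 [87 87 94] 174 [86 86 94] 176 [86 86 94] 178 [85 85 94] 180 [ 73  93 121] 182 [ 64 103 146] 184 [ 65 102 146] 
centre [ 0.63786523 -0.37802327]
can housing-frame -0.009875223856062654 -0.06956346991536741
oil housing-frame 0.024492041381879437 0.07900583472250414
```

Housing yaw is -23.0°, and the face measures 59.3 mm wide against a nominal 60. The lateral offset is well fixed. Now the grasp.

```bash
python3 - <<'E'
from h import *
move_j([.48,.66,.03,1.78,-.03,.7,1.9])
y=np.radians(168.75);u=np.array([np.cos(y),np.sin(y)]);o=np.array([.463,-.2759])-.0005*u
q=down(y)
reach([*o,.10],q);print(current_t(),np.round(current_joints(),2))
move_linear([*o,.014],.06);print(current_ee_pos(),current_ft_force())
gripper_close(40);wait(.2);print(current_t(),current_opening(),current_grasp_force(),current_ft_force(),current_ee_pos())
move_linear([*o,.16],.12);wait(.2);print(current_t(),current_opening(),current_grasp_force(),current_ft_force())
c=camera_info("wrist");im=get_image("wrist");cv2.imwrite("pics/w3.png",im);np.save("w3.npy",c,allow_pickle=True)
np.save("w3t.npy",np.r_[current_ee_pos(),current_ee_rot()])
E
```

```text
11.8333 [ 0.47  0.86  0.02  1.76 -0.03  0.52  1.89]
[ 0.46362793 -0.27608915  0.01430259] [ 0.83469488 -0.9511066   0.46670009]
14.2667 0.013200659840661289 40.136479139328 [-1.1443007   0.72237663  5.53640616] [ 0.46347357 -0.27598254  0.01409509]
15.8333 0.013294002312985163 39.52506065368652 [ 0.19381313  0.04617392 -0.72121087]
```

View pics/w3.png

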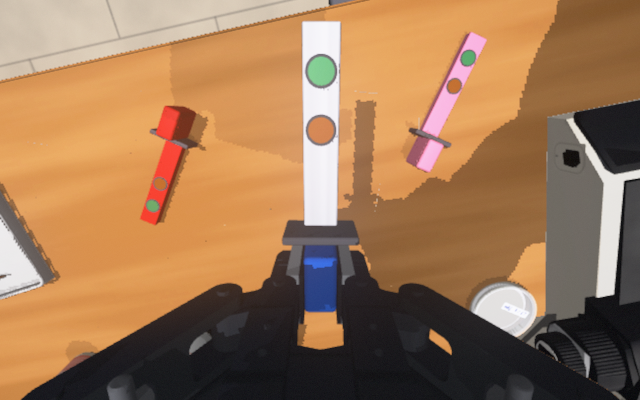

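Wrist view 3: the slider is held, with the nose end at (321,22), the collar at (320,238) and the grip at (320,280). Next I measure the bar axis in the tool frame, so the camera bias cancels, then move to the pre-insert pose.

```bash
python3 - <<'E'
from h import *
c=np.load("w3.npy",allow_pickle=True).item();im=cv2.imread("pics/w3.png");t=np.load("w3t.npy");T=R.from_quat(t[3:])
hsv=cv2.cvtColor(im,cv2.COLOR_BGR2HSV);m=cv2.inRange(hsv,(100,0,190),(180,45,255))|cv2.inRange(hsv,(0,0,200),(180,30,255))
m[:,:295]=0;m[:,348:]=0;m[:15]=0;m[228:]=0
P=[];Wd=[]
for r in range(26,220):
    k=np.nonzero(m[r])[0]
    if len(k)<20: continue
    a,b=[T.inv().apply(pix2w(c,(x,r),t[2]-.014+.010)-t[:3]) for x in(k[0]-.5,k[-1]+.5)];P.append((a+b)/2);Wd.append(abs(a[1]-b[1]))
P=np.array(P);f=np.polyfit(P[:,0],P[:,1],1);print("width med",np.median(Wd),"slope deg",np.degrees(f[0]),"y at 0,105mm",np.polyval(f,[0,.105]),"res",np.std(P[:,1]-np.polyval(f,P[:,0])))
rows=np.nonzero(m[:,321])[0];print("nose row",rows[0],"x tool",T.inv().apply(pix2w(c,(321,rows[0]-.5),t[2]-.004)-t[:3]))
E
```

```text
width med 0.015299773987786522 slope deg 0.12752095581702805 y at 0,105mm [-0.00041559 -0.0001819 ] res 7.678659493630783e-05
nose row 21 x tool [ 1.04752107e-01 -4.31726100e-05  4.04480430e-03]
```

```bash
cat >> h.py <<'E'
YAW=np.radians(-22.88);U=np.array([np.cos(np.radians(-23.)),np.sin(np.radians(-23.))]);N=np.array([-U[1],U[0]])
U0=.7376; ZI=.02935; NOFF=-.0989
def tcp(nose,n=NOFF,z=ZI):   # nose: housing-frame x of the nose
    return np.r_[U*(U0+nose-.105)+N*n,z]
def F(k=4):
    f=np.zeros(3)
    for _ in range(k): f+=np.array(current_ft_force())/k; wait(.01)
    return np.array([f[:2]@U,f[:2]@N,f[2]])
E
python3 - <<'E'
from h import *
move_j([.45,.7,0,1.75,0,.69,-1.3]);print(current_t(),np.round(current_ee_pos(),3))
reach(tcp(-.078,z=.08),down(YAW));print(current_t(),np.round(current_joints(),2))
move_linear(tcp(-.075),.08);wait(.3);print(current_t(),current_ee_pos(),tcp(-.075),F(),current_opening())
im=get_image("scene");cv2.imwrite("pics/s4.png",cv2.resize(im[170:320,230:470],(800,500),interpolation=cv2.INTER_CUBIC))
E
```

```text
18.675 [ 0.455 -0.255  0.187]
19.225 [ 0.5   0.92  0.04  1.69 -0.06  0.54 -1.39]
20.3083 [ 0.47471083 -0.30895694  0.02959624] [ 0.4746302  -0.30890961  0.02935   ] [ 0.01325316  0.00452518 -0.88473233] 0.013185485568976522
```

View pics/s4.png

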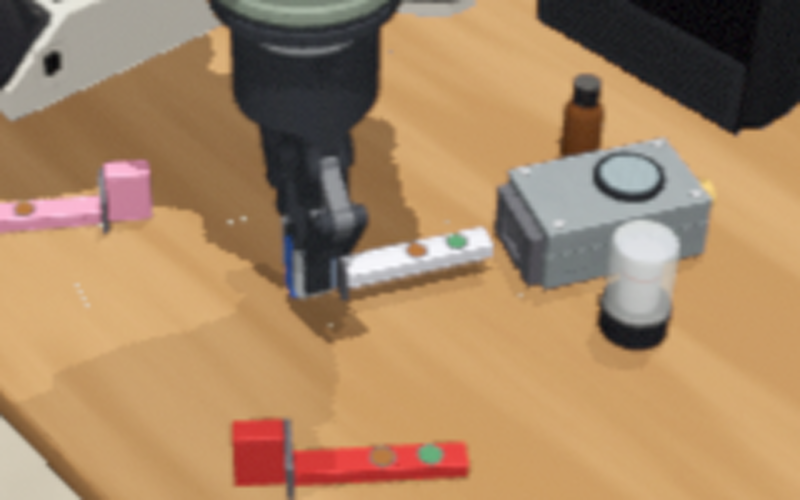

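Scene crop: the nose at (490,245) is lined up level in front of the bezel mouth at (515,230), with nothing touched. Next is a force-monitored insertion.

```bash
python3 - <<'E'
from h import *
f0=F(8);x=-.075
while x<-.016:
    x+=.004;move_linear(tcp(x),.02);f=F(2)-f0
    print(round(x*1e3),f.round(2),round(current_t(),1))
    if abs(f[0])>2.5 or abs(f[1])>3 or abs(f[2])>3: print("STOP");break
np.save("st.npy",np.r_[f0,x])
p=np.array(current_ee_pos());print(U@p[:2]-U0+.105,N@p[:2],p[2],current_opening())
E
```

```text
-71 [-0.21 -0.26  0.58] 20.8
-67 [-0.97 -0.29 -0.15] 21.2
-63 [-0.1  -0.76 -0.19] 21.6
-59 [-0.04 -0.38 -0.32] 21.9
-55 [-0.11  0.38 -0.58] 22.3
-51 [-0.4  -0.56 -0.19] 22.7
-47 [ 0.06 -0.2   0.11] 23.0
-43 [-0.02 -0.42 -0.06] 23.4
-39 [-0.26  0.13 -0.2 ] 23.8
-35 [-0.09 -0.24 -0.11] 24.1
-31 [ 0.3  -0.31 -0.09] 24.5
-27 [ 0.24 -0.99 -0.25] 24.9
-23 [0.   0.08 0.34] 25.2
-19 [ 0.3  -0.37 -0.11] 25.6
-15 [-0.23 -0.52  0.57] 26.0
-0.01498200115247271 -0.09893614679865402 0.02932013930047761 0.013390340554643871
```

```bash
python3 - <<'E'
from h import *
s=np.load("st.npy");f0=s[:3];x=s[3];hit=0
while x<.027:
    d=.0005 if hit else .001
    x+=d;move_linear(tcp(x),.008);wait(.05 if not hit else .15);f=F(3 if not hit else 6)-f0
    if hit or f[0]<-1 or abs(f[1])>1.2 or abs(f[2])>1.2: print(round(x*1e3,1),f.round(2),round(current_t(),1),np.round((U@np.array(current_ee_pos())[:2]-U0+.105)*1e3,2))
    if f[0]<-1.8: hit+=1
    if f[0]<-6.5 or abs(f[1])>4 or abs(f[2])>4 or hit>8: break
    if current_t()>45: break
print(x,current_t(),current_opening(),current_ee_pos());np.save("st.npy",np.r_[f0,x])
E
```

```text
19.0 [-3.25 -0.23  1.38] 37.9 18.85
19.5 [-4.99 -0.51  0.94] 38.3 19.41
20.0 [-6.16  0.01  1.67] 38.8 19.78
20.5 [-6.79 -0.66  2.2 ] 39.2 20.13
0.020500000000000056 39.2083 0.01317054297541418 [ 0.56218889 -0.34609892  0.02925468]
```

```bash
python3 - <<'E'
from h import *
gripper_open();wait(.2);print(current_t(),current_opening(),F())
p=np.array(current_ee_pos());move_linear([p[0],p[1],.2],.1);wait(.3);print(current_t(),F())
im=get_image("wrist");cv2.imwrite("pics/w5.png",im)
im=get_image("scene");cv2.imwrite("pics/s5.png",cv2.resize(im[170:320,230:470],(800,500),interpolation=cv2.INTER_CUBIC))
print(current_t())
E
```

```text
40.1 0.08541022570900864 [ 0.13673579 -0.29150677  0.02676503]
42.2917 [-0.05116117  0.07830796  0.1005655 ]
42.425
```

View pics/s5.png

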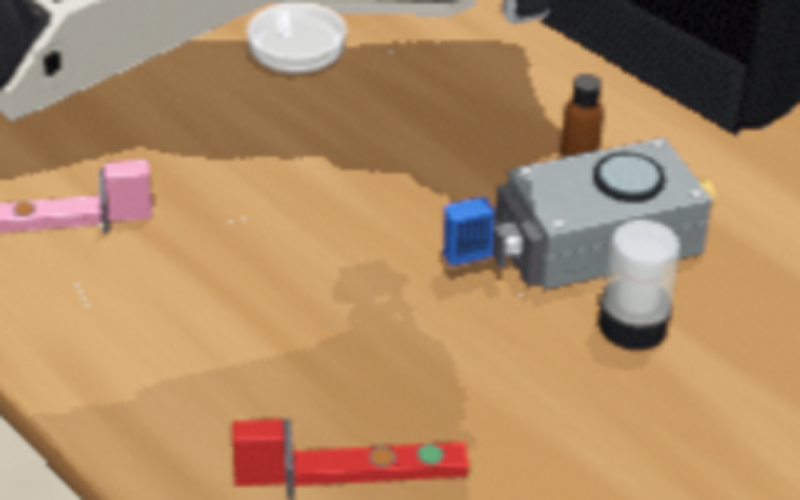

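View pics/w5.png

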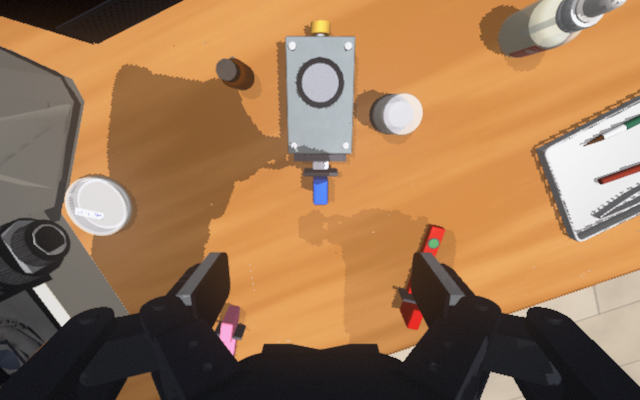

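Both views show the slider straight in the slot: grip at (320,190) in the wrist view, collar still clear of the bezel. The canister, oil bottle and dish are standing where they were, and the gripper is free.

```bash
python3 -c "
from workcell import *
print(finish_job(),current_t())"
```

```text
the job is handed in; nothing more can be done
the job is handed in; nothing more can be done
```

I slid the blue-grip slider into the housing until the sprung stop pushed back with about 7 N (limit 18 N), then let go with nothing around it disturbed. I handed the job in at about 42.5 s of the 64 s allowed.

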